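# Lid a chamber slide and hold its frosted end up to the code reader

### The job

Put the clear lid on the open chamber slide so that it sits level down over the wells, and let go of it. Then find the slide's frosted label end by the small notch in one corner, pick the lidded slide up by its base and hold it level, label side up, for the code reader: the slide pointing lengthwise at the reader, frosted end foremost, with the frosted end straight above the cross on the reader's base and about 9 cm above that base. Finish while still holding it there, still and lidded; never tip the slide or knock the reader with it, and leave the other things on the bench where they are.

Things in the scene. Friction and masses are not known exactly. Their poses are not given: they have to be found in the camera images.
- slide: Chamber slide on the bench, wells up, any yaw, left or right of the reader. Flat base 76 (x) x 28 (y) x 5 mm, pale at both ends; on its middle a black block of 2 x 4 open wells, 48 x 20 mm, top 13 mm above the underside (top 2 mm stepped in 0.8 mm). Origin: centre of the underside, z up; +x to the notched, frosted end. 35 g. Grip it across the 28 mm of the base, which is wider than the lid.
- label_end (a point): Centre of the upper face of the slide's frosted label tab (ground white, 14 mm long), 32 mm from the slide's origin towards its +x, 5 mm up. This end alone has a notch: a 6 x 6 mm square missing from its +x +y corner.
- plain_end (a point): Centre of the upper face of the slide's other end: clear pale greenish glass, with whole corners. 32 mm from the slide's origin towards -x, 5 mm up.
- lid: Loose clear bluish lid, open side down on the bench, on the other side of the reader from the slide, any yaw. Outside 54 (x) x 25.5 (y) x 7 mm, walls 1.5 mm, hollow 51 x 22.5 x 5 mm deep; fits the well block either way round. Origin: centre of the underside (skirt edge), z up. Seated, it rests loosely, long axis along the slide's, underside 8 mm above the slide's underside. 14 g.
- reader: Fixed code reader on a stand, its front (-x) towards the robot within 0.3 rad. Black base 180 (x) x 110 (y) x 8 mm; pole 78 mm behind the centre (+x); at its top a grey head 52 mm wide, from x = 5 to 92 mm and z = 155 to 237 mm, its dark window looking forward and 45 degrees down at the read spot. Origin: centre of the base's underside, z up.
- base_cross (a point): Centre of the yellow cross printed on the top of the reader's base, 45 mm in front (-x) of the base's centre, 8 mm above the bench.
- read_spot (a point): Point in the air where the reader reads: straight above the yellow cross, 90 mm above the base plate's top (98 mm above the bench). Axes as the reader's: +x towards the reader's pole.
- dish: Bystander: closed culture dish with red agar, 90 mm diameter, 15 mm high, near the robot. Origin at the centre of its underside.
- dish_lid: Bystander: clear culture dish lid, 92 mm diameter, 9 mm high. Origin at the centre of its underside.
- vial_a: Bystander: small white vial with a red cap, 17 mm diameter, 48 mm high, standing. Origin at the centre of its underside.
- vial_b: Bystander: another vial like vial_a.
- forceps: Bystander: steel forceps, 124 mm long (its x), 15 mm wide, 4 mm high, lying. Origin under the middle.
- tip_box: Bystander: pipette tip box, 122 x 83 x 61 mm, white with blue tray. Origin at the centre of its underside.
There are look-alikes about, which are no part of the job. Leave any purple look-alike of the reader alone.

How it is judged:
On the way, in this order (a step that is already met when the one before it is completed fails the run):
1. the lid sits level over the wells of the slide, which still lies on the bench, and has been let go (horizontal distance between lid and slide below 0.004 m and z of lid in the frame of slide between 0.006 and 0.0095 m and angle between the z axis of lid and the z axis of slide, either way round below 0.1 rad and angle between the x axis of lid and the x axis of slide, either way round below 0.2 rad and contact force between lid and the fingers below 0.05 N and height (world z) of slide below 0.003 m), for 0.2 s.
2. the slide has been lifted clear of the bench by its base, lid on (horizontal distance between lid and slide below 0.004 m and z of lid in the frame of slide between 0.006 and 0.0095 m and angle between the z axis of lid and the z axis of slide, either way round below 0.1 rad and angle between the x axis of lid and the x axis of slide, either way round below 0.2 rad and contact force between slide and the fingers above 0.5 N and height (world z) of slide above 0.03 m), for 0.2 s.
At the end, for the whole second after the job is handed in: The gripper holds the slide by its base, nothing else carries it; lid seated (within 4 mm, level); frosted end's centre within 20 mm of the read spot sideways and lengthwise, 30 mm in height; slide pointing at the reader within 0.3 rad, frosted end foremost, level within 0.17 rad, at rest (horizontal distance between lid and slide below 0.004 m and z of lid in the frame of slide between 0.006 and 0.0095 m and angle between the z axis of lid and the z axis of slide, either way round below 0.1 rad and angle between the x axis of lid and the x axis of slide, either way round below 0.2 rad and contact force between slide and the fingers above 0.5 N and x of label_end in the frame of read_spot between -0.02 and 0.02 m and y of label_end in the frame of read_spot between -0.02 and 0.02 m and z of label_end in the frame of read_spot between -0.03 and 0.03 m and angle between the x axis of slide and the x axis of reader, either way round below 0.3 rad and x of plain_end in the frame of read_spot below -0.035 m and angle between slide's own z axis and vertical below 0.17 rad and contact force between slide and reader below 0.05 N and linear speed of slide below 0.02 m/s and angular speed of slide below 0.2 rad/s); the arm keeps its last pose, push and grip.
It fails at once if the slide is tipped (angle between slide's own z axis and vertical above 0.35 rad).
It fails at once if the slide strikes the reader (contact force between slide and reader above 1 N).
It fails at once if a bystander is disturbed (moved by more than 20 mm) (distance of any of dish, dish_lid, vial_a, vial_b, forceps, tip_box from where it was at the start of the episode above 0.02 m).
It also fails if it takes over 59 s, if anything falls off the work surface, if the arm or the gripper's body presses on something with over 40 N, if the wrist force passes 120 N, or if a joint passes its speed limit or range.

### The arm

A 6-joint arm with a two-finger parallel gripper is mounted at the origin on the work surface. World frame = base frame: x ahead of the robot, y to its left, z up, the work surface at z = 0. Lengths are in m, angles in rad, forces in N, time in s.
With the tool pointing down it reaches from about 0.3 to 0.775 m from the base axis. Payload 14.6 kg.
Tool frame: the origin (TCP) lies on the centre line of the jaws, within the pads' length; the fingertips stand 17 mm ahead of it and the grasp point (between the pads) lies 2 mm behind it (bot.tip_reach is the x of the fingertips in the tool frame, in m); x points along the fingers, z is the direction in which the jaws open and shut, and the axes are right-handed (so a half turn about x gives the same grasp; the last joint's range is limited). The gripper opens to 85 mm and grips with 20 to 120 N. Pads are 22 mm wide; open, the fingers measure 114 mm over their backs; the gripper's body (76 mm by 85 mm) begins 54 mm behind the grasp point. The pads swing forward as they close: fully open they stand 13 mm farther back than shut.
Start: joints at [1.26, 0.3, 1.521, -0, 1.321, -0.067], TCP at [0.133, 0.534, 0.248] pointing down, gripper open.
Joint ranges: [-3.03, 3.03], [-0.79, 2.21], [0.23, 2.52], [-1.04, 4.18], [0, 3.07], [-2.55, 2.55]. Speed limits (rad/s): [2.22, 2.22, 2.57, 3.14, 3.14, 3.14].

### API

Orientations are given as a rotation vector (axis times angle).
In Python, from plant import bot, eyes, ticket gives the robot as it stands. The module is installed in compiled form; this text tells all that it offers.
- The arm moves only by the tool apply_moves, never from a script. Its argument "moves" is a list of rows, each an object of numbers: "hand": the finger opening in mm, from 0 to 85.4; "x", "y", "z": the shift along the tool's x, y, z in mm; "yaw": the turn about the tool's x in rad. A call has 1 to 20 rows; each row is the pose to reach, as a shift and turn from the pose measured when the call began, along the tool's axes at that moment; what a row does not reach only later rows make up. A row lasts 1/12 s, in which the tool goes at most 41.7 mm and 7.16 degrees, less where a joint would pass 70% of its speed; a pose out of reach is approached as far as the arm can. A call with a gripper value outside its range is refused whole. The fingers move at their own pace and stop on an object; the grip force is fixed at half the most. Time passes only in rows, so rows that repeat a pose let the fingers close. It gives the time, the measured TCP pose, the force and the opening at its end, in the units of the state.
- bot.observe(): the state, without advancing time (a new reading comes with each control period).
- eyes.grab_frame(name): name is "side" or "top" or "wrist"; returns (picture, depth): 384x512x3 uint8, red, green, blue; 384x512 float32, m along the optical axis (not along the pixel's ray), 0 where there is no reading.
- eyes.camera_model(name): a dict with "intrinsics" (3x3 intrinsics, pixels), "distortion" ([k1, k2, p1, p2, k3] as OpenCV has them; the pictures are not rectified), "position" and "orientation" of the camera in the world; the wrist camera has in their place "tool_from_camera" (4x4, takes a point from camera to tool coordinates, whose origin is the TCP and whose axes are the tool frame's). Camera axes: x right, y down, z forward; pixel columns grow to the right and rows downward; lengths in m; the calibration is good to about 2 mm. A picture is of the moment at which its call begins: read the wrist's pose just before it. camera_model takes no time and is no camera call.
- ticket.sign_off(): hands the job in, once; it reports no verdict.
Trained networks look in the newest picture that a camera, given by its name, has taken for a name from the list of things; names that differ only in an ending like _2 or _b are one class to them, and where a whole thing is asked for, a point or a joint stands for the part that bears it (a point fixed in the world has none). Each returns a list of dicts, best first, with "p" (0 to 1); they miss things now and then, are a little off and sometimes report something else, mostly with a low value. They report only what shows in the picture. A call takes as long as a camera call. They do not tell look-alikes from the thing itself.
- eyes.recognise(target, camera): "rect" ([left, top, width, height] as shares, 0 to 1, of the picture: columns of its width, rows of its height, round what is visible of it).
The state is a dict: "clock": time; "joint_positions": joint angles; "qd": joint speeds; "joint_efforts": joint torques, N m; "eef_pos": TCP position; "tool_rot": TCP orientation; "force": force on the tool from outside, world axes, zero at the start; "torque": the same for the moment, N m; "width": finger opening in m.
Only numpy, scipy, OpenCV 4.12 (cv2) and the standard library are available. Lean on these libraries where they do the work, as an engineer would, in place of code of your own. Each camera call takes 0.05 s, during which the arm holds its last target.

## Working session

There is one attempt and no reset: what is moved stays moved. The work goes in short steps, Python scripts to look and compute and a tool call to move; the robot and the scene stay as the last step left them, time stands still between calls to the robot, and variables do not carry over. Pictures are saved under pics/ and viewed, and the job is handed in when it is done.

Besides the shell and the picture viewer there is one more tool, called as name([rows], argument=value, ...), one row to a line, values as JSON. apply_moves: Moves the arm, as the interface text tells. Its arguments: {"type":"object","properties":{"moves":{"type":"array","items":{"type":"object","properties":{"hand":{"type":"number"},"x":{"type":"number"},"y":{"type":"number"},"z":{"type":"number"},"yaw":{"type":"number"}}}}},"required":["moves"]}

```bash
mkdir -p pics; cat > h.py <<'E'
import numpy as np,cv2
from scipy.spatial.transform import Rotation as R
from plant import bot,eyes,ticket
def grab(n,tag):
    s=bot.observe(); im,d=eyes.grab_frame(n); m=eyes.camera_model(n)
    cv2.imwrite(f'pics/{tag}.png',im[:,:,::-1]); 
    if 'position' in m:
        T=np.eye(4);o=np.array(m['orientation']);T[:3,:3]=R.from_rotvec(o).as_matrix() if o.size==3 else o;T[:3,3]=m['position']
    else:
        W=np.eye(4);W[:3,:3]=R.from_rotvec(s['tool_rot']).as_matrix();W[:3,3]=s['eef_pos'];T=W@np.array(m['tool_from_camera'])
    K=np.array(m['intrinsics']);D=np.array(m['distortion'])
    np.savez(f'pics/{tag}.npz',im=im,d=d,T=T,K=K,D=D)
    return im,d,T,K,D
def load(tag):
    z=np.load(f'pics/{tag}.npz');return [z[k] for k in('im','d','T','K','D')]
def rays(uv,T,K,D):
    p=cv2.undistortPoints(np.array(uv,float).reshape(-1,1,2),K,D).reshape(-1,2)
    r=np.c_[p,np.ones(len(p))]@T[:3,:3].T
    return r,T[:3,3]
def onz(uv,z,T,K,D):
    r,o=rays(uv,T,K,D);return o+r*((z-o[2])/r[:,2])[:,None]
def dep(uv,d,T,K,D):
    r,o=rays(uv,T,K,D);uv=np.array(uv,int).reshape(-1,2);return o+r*d[uv[:,1],uv[:,0]][:,None]
def proj(P,T,K,D):
    Q=np.linalg.inv(T);rv,_=cv2.Rodrigues(Q[:3,:3]);return cv2.projectPoints(np.array(P,float).reshape(-1,3),rv,Q[:3,3],K,D)[0].reshape(-1,2)
def tri(a,va,b,vb):
    r1,o1=rays([a],*va);r2,o2=rays([b],*vb);A=np.c_[r1[0],-r2[0]];t=np.linalg.lstsq(A,o2-o1,rcond=None)[0]
    p,q=o1+r1[0]*t[0],o2+r2[0]*t[1];return (p+q)/2,np.linalg.norm(p-q)
def crop(im,x0,y0,x1,y1,k,tag):
    c=cv2.resize(im[y0:y1,x0:x1],None,fx=k,fy=k,interpolation=cv2.INTER_CUBIC);cv2.imwrite(f'pics/{tag}.png',c[:,:,::-1])
E
cat > a.py <<'E'
from h import *
s=bot.observe();print(s['clock'],s['eef_pos'],s['tool_rot'],s['width'],R.from_rotvec(s['tool_rot']).as_matrix().round(3).tolist(),bot.tip_reach)
for c in('top','side','wrist'):
    im,d,T,K,D=grab(c,c+'0');print(c,T.round(3).tolist(),K.round(1).tolist(),D)
    if c!='wrist':
      for t in('slide','lid','reader','label_end','plain_end'):
        for r in eyes.recognise(t,c)[:3]:
            q=np.array(r['rect'])*[512,384,512,384];print(' ',t,round(r['p'],2),q.round(0))
E
python3 a.py
```

```text
0.0 [0.13269751 0.53352071 0.24771085] [-1.02845591  1.31576075  1.02733564] 0.08556188013928585 [[-0.0, -0.97, 0.241], [-0.001, 0.241, 0.97], [-1.0, 0.0, -0.001]] 0.017
top [[0.027, -0.997, 0.07, 0.405], [-1.0, -0.026, 0.011, 0.078], [-0.009, -0.07, -0.998, 1.444], [0.0, 0.0, 0.0, 1.0]] [[476.5, 0.0, 255.7], [0.0, 476.5, 187.7], [0.0, 0.0, 1.0]] [-0.13447671  0.          0.          0.          0.        ]
  slide 0.75 [210. 189.  19.  26.]
  slide 0.51 [269. 113.  47.  74.]
  lid 0.6 [371. 187.  14.  17.]
  reader 0.62 [190. 229.  42.  60.]
  reader 0.58 [268. 111.  47.  76.]
  label_end 0.61 [207. 185.  24.  25.]
side [[0.892, -0.284, 0.351, 0.029], [-0.451, -0.566, 0.69, -0.761], [0.003, -0.774, -0.633, 0.855], [0.0, 0.0, 0.0, 1.0]] [[438.7, 0.0, 251.9], [0.0, 438.7, 191.3], [0.0, 0.0, 1.0]] [-0.01440951  0.          0.          0.          0.        ]
  slide 0.6 [229. 181.  10.  18.]
  slide 0.27 [274. 156.  27.  25.]
  lid 0.76 [324. 293.  18.  11.]
  lid 0.61 [232. 226.  35.  23.]
  reader 0.93 [144. 128.  62.  92.]
  reader 0.77 [277. 142.  75.  92.]
  reader 0.55 [231. 180.  11.  15.]
  label_end 0.66 [229. 182.  13.  16.]
  label_end 0.6 [194. 126.  31.  30.]
  plain_end 0.7 [227. 182.  16.  14.]
  plain_end 0.7 [277. 144.  74.  90.]
wrist [[0.241, 0.921, 0.306, 0.054], [0.971, -0.229, -0.075, 0.553], [0.001, 0.315, -0.949, 0.376], [0.0, 0.0, 0.0, 1.0]] [[285.1, 0.0, 254.3], [0.0, 285.1, 185.7], [0.0, 0.0, 1.0]] [0.02121512 0.         0.         0.         0.        ]
```

```bash
python3 - <<'E'
from h import *
im=load('top0')[0];crop(im,150,80,410,290,3,'t1')
im=load('side0')[0];crop(im,120,90,380,330,2.5,'s1')
E
```

```text
(no output)
```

View pics/top0.png

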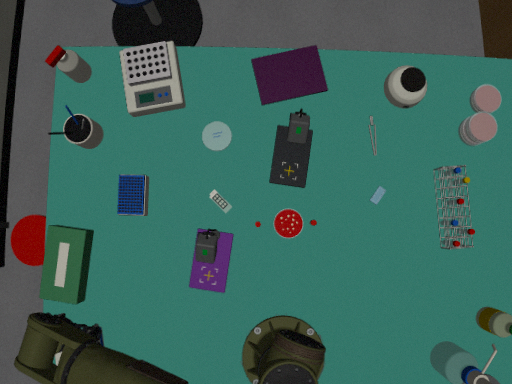

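View pics/t1.png

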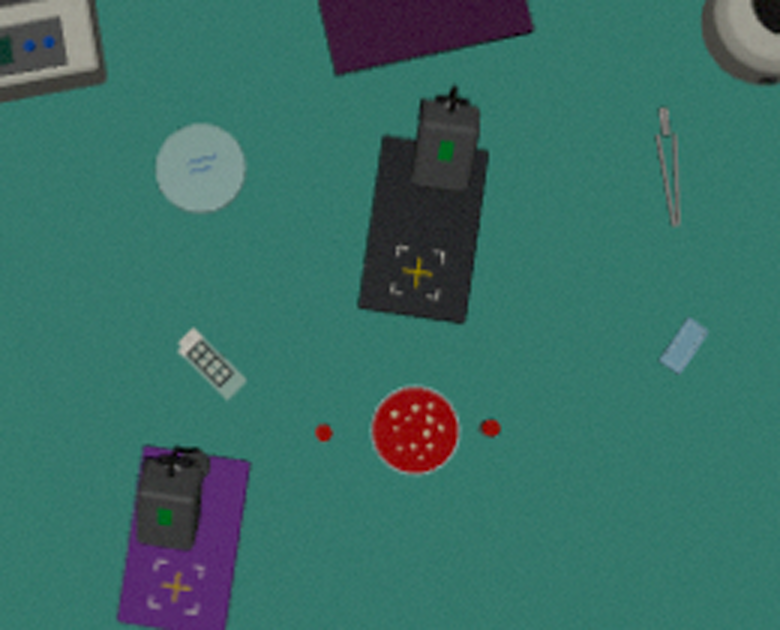

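View pics/s1.png

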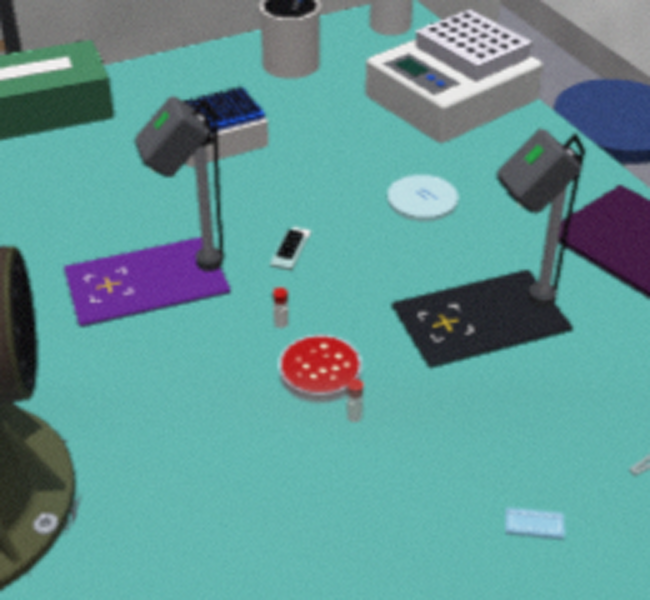

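View pics/side0.png

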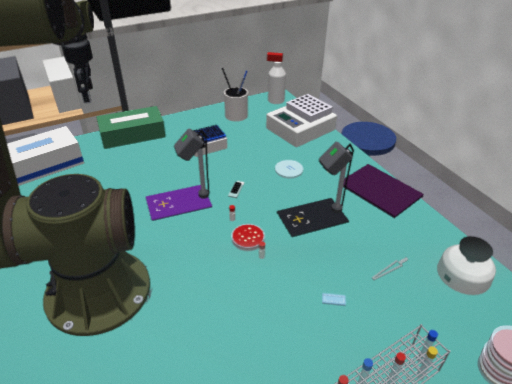

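View pics/wrist0.png

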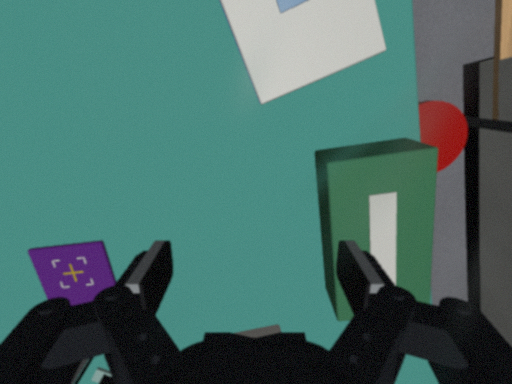

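The top picture shows the slide at (220,202), with a white end and notch at its upper left. The bluish lid is at (378,195), the black reader at (291,155), and a purple look-alike reader at (211,260) that I'll leave alone. I'll localise these roughly, triangulating from two views.

```bash
python3 - <<'E'
from h import *
t=load('top0');s=load('side0')
V=lambda v:(v[2],v[3],v[4])
def T1(x,y):return (150+(x+.5)/3-.5,80+(y+.5)/3-.5)
def S1(x,y):return (120+(x+.5)/2.5-.5,90+(y+.5)/2.5-.5)
for n,a,b in[('lid',T1(684,345),S1(535,522)),('slide',T1(212,363),S1(291,246)),('cross',T1(417,272),S1(445,323)),('dish',T1(416,430),S1(320,364)),('va',T1(324,433),S1(280,294)),('vb',T1(490,428),S1(355,384)),('forc',T1(668,165),T1(0,0))]:
    p,e=tri(a,V(t),b,V(s)); print(n,p.round(4),round(e,4),'planez.01',onz([a],.01,*V(t)).round(4),'dep',dep([a],t[1],*V(t)).round(3))
# slide ends
print('slide ends',onz([T1(190,341),T1(235,385)],.005,*V(t)).round(4))
print('lid ends',onz([T1(697,325),T1(672,366)],.007,*V(t)).round(4))
print('readerbase corners',onz([T1(358,308),T1(465,323),T1(383,137),T1(488,152)],.008,*V(t)).round(4))
E
```

```text
lid [ 0.4934 -0.2782  0.0045] 0.0009 planez.01 [[ 0.4934 -0.2771  0.01  ]] dep [[ 0.494 -0.278  0.007]]
slide [0.4631 0.1993 0.0064] 0.0001 planez.01 [[0.4629 0.199  0.01  ]] dep [[0.463 0.198 0.019]]
cross [ 0.5605 -0.005   0.0061] 0.0003 planez.01 [[ 0.5602 -0.0049  0.01  ]] dep [[ 0.56  -0.005  0.008]]
dish [ 0.401  -0.007   0.0139] 0.0006 planez.01 [[ 0.4012 -0.0074  0.01  ]] dep [[ 0.401 -0.007  0.017]]
va [0.3961 0.0844 0.0444] 0.0002 planez.01 [[0.3958 0.0846 0.01  ]] dep [[0.396 0.084 0.049]]
vb [ 0.4053 -0.0776  0.0464] 0.0004 planez.01 [[ 0.4051 -0.0816  0.01  ]] dep [[ 0.405 -0.077  0.049]]
forc [ 0.3746 -0.0929  0.5749] 0.3865 planez.01 [[ 0.6772 -0.2596  0.01  ]] dep [[ 0.679 -0.262  0.002]]
slide ends [[0.4848 0.2224 0.005 ]
 [0.4416 0.1755 0.005 ]]
lid ends [[ 0.5143 -0.2911  0.007 ]
 [ 0.472  -0.2658  0.007 ]]
readerbase corners [[ 0.5224  0.0537  0.008 ]
 [ 0.5101 -0.0545  0.008 ]
 [ 0.6978  0.0325  0.008 ]
 [ 0.6853 -0.0748  0.008 ]]
```

```bash
cat > mv.py <<'E'
# usage: mv.py x y z heading  -> shift in tool axes (heading = world angle of tool -y)
from h import *
import sys
def calc(p,h):
    s=bot.observe();M=R.from_rotvec(s['tool_rot']).as_matrix();d=(np.array(p)-s['eef_pos'])@M*1000
    cur=np.arctan2(-M[1,1],-M[0,1]);y=(h-cur+np.pi)%(2*np.pi)-np.pi
    print('t',s['clock'],'at',np.round(s['eef_pos'],4),'head',round(cur,4),'w',round(s['width'],4),'F',np.round(s['force'],1),'| shift',d.round(1),'yaw',round(-y,4), 'tilt',M[2].round(3))
if __name__=='__main__':
    a=list(map(float,sys.argv[1:]));calc(a[:3],a[3])
E
python3 mv.py .493 -.278 .32 -.54
```

```text
t 0.65 at [0.1328 0.5337 0.2483] head -0.2438 w 0.0854 F [-0.4 -0.9  0.3] | shift [ -71.7 -545.5 -700.7] yaw 0.2962 tilt [-1.  0.  0.]
```

apply_moves([
  {"x": -40,"y": 0,"z": 0},
  {"x": -72,"y": 0,"z": -20},
  {"x": -72,"y": -545,"z": -700,"yaw": 0.296},
  {"x": -72,"y": -545,"z": -700,"yaw": 0.296},
  {"x": -72,"y": -545,"z": -700,"yaw": 0.296},
  {"x": -72,"y": -545,"z": -700,"yaw": 0.296},
  {"x": -72,"y": -545,"z": -700,"yaw": 0.296},
  {"x": -72,"y": -545,"z": -700,"yaw": 0.296},
  {"x": -72,"y": -545,"z": -700,"yaw": 0.296},
  {"x": -72,"y": -545,"z": -700,"yaw": 0.296},
  {"x": -72,"y": -545,"z": -700,"yaw": 0.296},
  {"x": -72,"y": -545,"z": -700,"yaw": 0.296},
  {"x": -72,"y": -545,"z": -700,"yaw": 0.296},
  {"x": -72,"y": -545,"z": -700,"yaw": 0.296},
  {"x": -72,"y": -545,"z": -700,"yaw": 0.296},
  {"x": -72,"y": -545,"z": -700,"yaw": 0.296},
  {"x": -72,"y": -545,"z": -700,"yaw": 0.296},
  {"x": -72,"y": -545,"z": -700,"yaw": 0.296},
  {"x": -72,"y": -545,"z": -700,"yaw": 0.296},
  {"x": -72,"y": -545,"z": -700,"yaw": 0.296},
])

```text
$.moves[0]: bad value
```

```bash
python3 mv.py .493 -.278 .11 -.54
```

```text
t 0.65 at [0.1328 0.5337 0.2483] head -0.2438 w 0.0854 F [-0.4 -0.9  0.3] | shift [ 138.3 -545.5 -700.7] yaw 0.2962 tilt [-1.  0.  0.]
```

apply_moves([
  {"hand": 80,"x": -40,"y": 0,"z": 0,"yaw": 0},
  {"hand": 80,"x": -72,"y": 0,"z": -20,"yaw": 0},
  {"hand": 80,"x": -72,"y": -545,"z": -700,"yaw": 0.296},
  {"hand": 80,"x": -72,"y": -545,"z": -700,"yaw": 0.296},
  {"hand": 80,"x": -72,"y": -545,"z": -700,"yaw": 0.296},
  {"hand": 80,"x": -72,"y": -545,"z": -700,"yaw": 0.296},
  {"hand": 80,"x": -72,"y": -545,"z": -700,"yaw": 0.296},
  {"hand": 80,"x": -72,"y": -545,"z": -700,"yaw": 0.296},
  {"hand": 80,"x": -72,"y": -545,"z": -700,"yaw": 0.296},
  {"hand": 80,"x": -72,"y": -545,"z": -700,"yaw": 0.296},
  {"hand": 80,"x": -72,"y": -545,"z": -700,"yaw": 0.296},
  {"hand": 80,"x": -72,"y": -545,"z": -700,"yaw": 0.296},
  {"hand": 80,"x": -72,"y": -545,"z": -700,"yaw": 0.296},
  {"hand": 80,"x": -72,"y": -545,"z": -700,"yaw": 0.296},
  {"hand": 80,"x": -72,"y": -545,"z": -700,"yaw": 0.296},
  {"hand": 80,"x": -72,"y": -545,"z": -700,"yaw": 0.296},
  {"hand": 80,"x": -72,"y": -545,"z": -700,"yaw": 0.296},
  {"hand": 80,"x": -72,"y": -545,"z": -700,"yaw": 0.296},
  {"hand": 80,"x": -72,"y": -545,"z": -700,"yaw": 0.296},
  {"hand": 80,"x": -72,"y": -545,"z": -700,"yaw": 0.296},
])

```text
clock: 2.32
eef_pos: [0.4422, -0.1692, 0.3203]
tool_rot: [-0.803, 1.417, 0.802]
force: [0.3, 1.7, 0.7]
width: 0.0799
```

```bash
python3 mv.py .493 -.278 .11 -.54
```

```text
t 2.3167 at [ 0.4422 -0.1692  0.3203] head -0.5404 w 0.0799 F [0.3 1.7 0.7] | shift [210.4 -99.5 -67.2] yaw -0.0004 tilt [-1. -0.  0.]
```

apply_moves([
  {"hand": 80,"x": 30,"y": -40,"z": -27,"yaw": 0},
  {"hand": 80,"x": 60,"y": -75,"z": -50,"yaw": 0},
  {"hand": 80,"x": 90,"y": -100,"z": -67,"yaw": 0},
  {"hand": 80,"x": 130,"y": -100,"z": -67,"yaw": 0},
  {"hand": 80,"x": 170,"y": -100,"z": -67,"yaw": 0},
  {"hand": 80,"x": 210,"y": -100,"z": -67,"yaw": 0},
  {"hand": 80,"x": 210,"y": -100,"z": -67,"yaw": 0},
  {"hand": 80,"x": 210,"y": -100,"z": -67,"yaw": 0},
  {"hand": 80,"x": 210,"y": -100,"z": -67,"yaw": 0},
])

```text
clock: 3.07
eef_pos: [0.4936, -0.2781, 0.1105]
tool_rot: [-0.802, 1.418, 0.803]
force: [0.3, -0.3, 0.8]
width: 0.08
```

```bash
python3 - <<'E'
from h import *
im,*_=grab('wrist','w1')
print([(round(r['p'],2),(np.array(r['rect'])*[512,384,512,384]).round(0)) for r in eyes.recognise('lid','wrist')[:3]])
E
python3 mv.py .493 -.278 .11 -.54
```

```text
[(0.7, array([240., 157.,  32.,  63.]))]
t 3.1667 at [ 0.4944 -0.2785  0.1125] head -0.5402 w 0.0796 F [1.  0.2 0.5] | shift [ 2.5  1.5 -0.3] yaw -0.0002 tilt [-1.    -0.004 -0.   ]
```

View pics/w1.png

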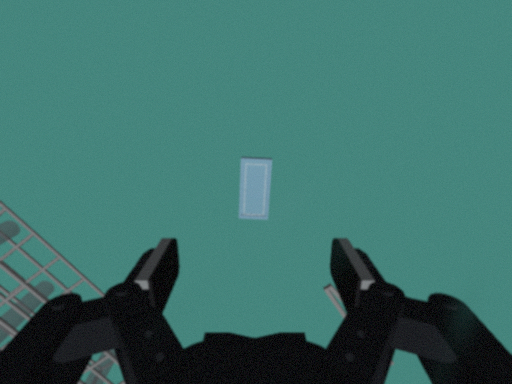

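```bash
cat > fit.py <<'E'
from h import *
from scipy.optimize import minimize
def box(x,y,th,lx,ly,z0,z1):
    c,s=np.cos(th),np.sin(th)
    return np.array([[x+c*a*lx/2-s*b*ly/2,y+s*a*lx/2+c*b*ly/2,z] for a in(-1,1) for b in(-1,1) for z in(z0,z1)])
def mask_model(P,T,K,D,roi,k):
    u=proj(P,T,K,D);u=(u-np.array(roi[:2])+.5)*k-.5
    h=cv2.convexHull(u.astype(np.float32)).reshape(-1,2)
    m=np.zeros(((roi[3]-roi[1])*k,(roi[2]-roi[0])*k),np.uint8)
    cv2.fillConvexPoly(m,np.round(h*16).astype(np.int32),255,cv2.LINE_AA,4);return m
def fit(mask,boxf,p0,T,K,D,roi,k=4):
    mk=cv2.resize(mask[roi[1]:roi[3],roi[0]:roi[2]].astype(np.float32),None,fx=k,fy=k,interpolation=cv2.INTER_LINEAR)
    def cost(p):
        q=[p[0]/1000,p[1]/1000,p[2]/30]
        return np.abs(mask_model(boxf(*q),T,K,D,roi,k)/255.-mk).sum()/mk.sum()
    x0=np.array([p0[0]*1000,p0[1]*1000,p0[2]*30])
    r=minimize(cost,x0,method='Nelder-Mead',options=dict(initial_simplex=[x0]+[x0+3*e for e in np.eye(3)],xatol=.02,fatol=1e-4))
    r=minimize(cost,r.x,method='Nelder-Mead',options=dict(initial_simplex=[r.x]+[r.x-1*e for e in np.eye(3)],xatol=.02,fatol=1e-4))
    return r.x/[1000,1000,30],r.fun
def totool(p,T):
    # world point into the tool frame of that picture
    W=T@np.linalg.inv(np.array(eyes.camera_model('wrist')['tool_from_camera']))
    return (np.linalg.inv(W)@np.r_[p,1])[:3]
E
python3 - <<'E'
from fit import *
im,d,T,K,D=load('w1')
roi=(215,130,300,245)
f=im.astype(float);bg=f[roi[1]:roi[3],roi[0]:roi[2]].reshape(-1,3);bg=np.median(bg,0)
print(bg,f[188,255],f[170,243])
dist=cv2.GaussianBlur(np.linalg.norm(f-bg,axis=2),(0,0),.7)
fg=np.median(dist[165:210,246:264]);print(fg)
mask=np.clip(dist/fg,0,1);mask=(mask>.5)
p,c=fit(mask,lambda x,y,t:box(x,y,t,.054,.0255,0,.007),(.493,-.278,-.54),T,K,D,roi)
print(p.round(4),c,'tool',totool([*p[:2],.007],T).round(4))
pd=dep([[u,v] for u in range(246,264,3) for v in range(165,210,5)],d,T,K,D);print('depth z',np.median(pd[:,2]))
g=dep([[u,v] for u in range(200,230,5) for v in range(165,210,5)],d,T,K,D);print('bench z',np.median(g[:,2]))
o=im.copy();m=mask_model(box(*p,.054,.0255,0,.007),T,K,D,(0,0,512,384),1)
o=cv2.resize(im[130:245,215:300],None,fx=6,fy=6);mm=mask_model(box(*p,.054,.0255,0,.007),T,K,D,roi,6)
cs,_=cv2.findContours((mm>127).astype(np.uint8),cv2.RETR_EXTERNAL,cv2.CHAIN_APPROX_NONE);o=o.copy();cv2.drawContours(o,cs,-1,(255,0,0),1)
crop(o,0,0,o.shape[1],o.shape[0],.85,'w1f')
E
```

```text
[ 70. 134. 126.] [114. 152. 171.] [118. 153. 174.]
68.4169094531145
[ 0.4936 -0.2781 -0.5894] 0.04055695379008513 tool [ 0.1035  0.     -0.    ]
depth z 0.008588744666262152
bench z 0.0013967239965811257
```

View pics/w1f.png

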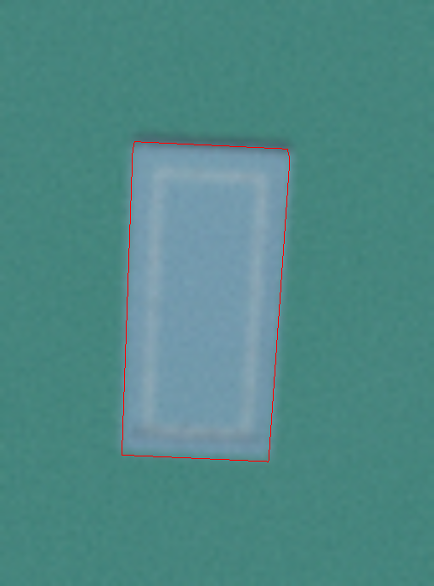

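```bash
python3 mv.py .4936 -.2781 .0195 -.589
```

```text
t 3.1667 at [ 0.4944 -0.2785  0.1125] head -0.5402 w 0.0796 F [1.  0.2 0.5] | shift [93.   1.2 -0. ] yaw 0.0488 tilt [-1.    -0.004 -0.   ]
```

apply_moves([
  {"hand": 42,"x": 30,"y": 1,"z": 0,"yaw": 0.049},
  {"hand": 42,"x": 55,"y": 1,"z": 0,"yaw": 0.049},
  {"hand": 42,"x": 70,"y": 1,"z": 0,"yaw": 0.049},
  {"hand": 42,"x": 70,"y": 1,"z": 0,"yaw": 0.049},
  {"hand": 42,"x": 70,"y": 1,"z": 0,"yaw": 0.049},
  {"hand": 42,"x": 70,"y": 1,"z": 0,"yaw": 0.049},
])

```text
clock: 3.67
eef_pos: [0.4947, -0.2787, 0.0447]
tool_rot: [-0.77, 1.428, 0.76]
force: [-0.1, 0.2, -0.5]
width: 0.0419
```

```bash
python3 mv.py .4936 -.2781 .0195 -.589; python3 - <<'E'
from h import *
grab('wrist','w2')
E
python3 mv.py .4936 -.2781 .0195 -.589;
```

```text
t 3.6667 at [ 0.4947 -0.2787  0.0447] head -0.5891 w 0.0419 F [-0.1  0.2 -0.5] | shift [25.2  1.4 -0.1] yaw -0.0001 tilt [-1.    -0.007  0.   ]
t 3.7167 at [ 0.4947 -0.2787  0.0446] head -0.5891 w 0.0421 F [-0.1  0.6  0.1] | shift [25.1  1.4 -0.1] yaw -0.0001 tilt [-1.    -0.007  0.   ]
```

View pics/w2.png

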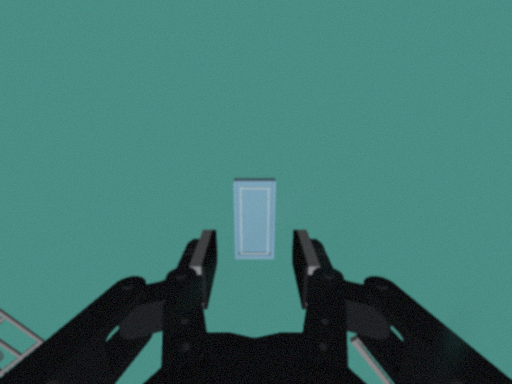

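```bash
cat > lidfit.py <<'E'
from fit import *
import sys
def lidfit(tag,roi,p0,z0=0,thr=.5):
    im,d,T,K,D=load(tag);f=im.astype(float);bg=np.median(f[roi[1]:roi[3],roi[0]:roi[2]][:, [0,1,2,3,-4,-3,-2,-1]].reshape(-1,3),0)
    dist=cv2.GaussianBlur(np.linalg.norm(f-bg,axis=2),(0,0),.7)
    c=proj([*p0[:2],z0+.004],T,K,D)[0].astype(int);fg=np.median(dist[c[1]-8:c[1]+8,c[0]-6:c[0]+6])
    bf=lambda x,y,t:box(x,y,t,.054,.0255,z0,z0+.007)
    p,cc=fit(dist/fg>thr,bf,p0,T,K,D,roi)
    print(p.round(4),round(cc,3),'tool',totool([*p[:2],z0],T).round(4),'head err')
    o=np.ascontiguousarray(cv2.resize(im[roi[1]:roi[3],roi[0]:roi[2]],None,fx=5,fy=5));mm=mask_model(bf(*p),T,K,D,roi,5)
    cs,_=cv2.findContours((mm>127).astype(np.uint8),cv2.RETR_EXTERNAL,cv2.CHAIN_APPROX_NONE);cv2.drawContours(o,cs,-1,(255,0,0),1)
    cv2.imwrite(f'pics/{tag}f.png',o[:,:,::-1]);return p
E
python3 -c "
from lidfit import *
lidfit('w2',(222,165,289,270),(.4936,-.2781,-.589))"
```

```text
[ 0.4928 -0.2777 -0.5903] 0.023 tool [ 0.0447  0.0024 -0.0003] head err
```

View pics/w2f.png

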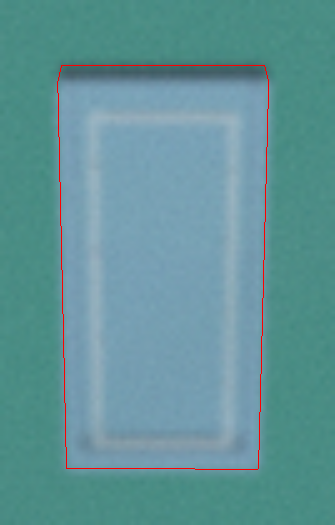

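apply_moves([
  {"hand": 42,"x": 15,"y": 2,"z": 0,"yaw": 0},
  {"hand": 42,"x": 25.5,"y": 2,"z": 0,"yaw": 0},
  {"hand": 42,"x": 25.5,"y": 2,"z": 0,"yaw": 0},
  {"hand": 42,"x": 25.5,"y": 2,"z": 0,"yaw": 0},
  {"hand": 20,"x": 25.5,"y": 2,"z": 0,"yaw": 0},
  {"hand": 20,"x": 25.5,"y": 2,"z": 0,"yaw": 0},
  {"hand": 20,"x": 25.5,"y": 2,"z": 0,"yaw": 0},
  {"hand": 20,"x": 25.5,"y": 2,"z": 0,"yaw": 0},
  {"hand": 20,"x": 25.5,"y": 2,"z": 0,"yaw": 0},
  {"hand": 20,"x": 25.5,"y": 2,"z": 0,"yaw": 0},
])

```text
clock: 4.55
eef_pos: [0.4936, -0.2779, 0.0202]
tool_rot: [-0.771, 1.428, 0.759]
force: [-1.2, 1.3, 6.8]
width: 0.0234
```

```bash
python3 mv.py .4936 -.2781 .20 -.589
```

```text
t 4.55 at [ 0.4936 -0.2779  0.0202] head -0.589 w 0.0234 F [-1.2  1.3  6.8] | shift [-1.798e+02 -1.600e+00 -1.000e-01] yaw -0.0 tilt [-1.    -0.008  0.   ]
```

apply_moves([
  {"hand": 20,"x": -8,"y": 0,"z": 0,"yaw": 0},
  {"hand": 20,"x": -30,"y": 0,"z": 0,"yaw": 0},
  {"hand": 20,"x": -60,"y": 0,"z": 0,"yaw": 0},
  {"hand": 20,"x": -100,"y": 0,"z": 0,"yaw": 0},
  {"hand": 20,"x": -100,"y": 0,"z": 0,"yaw": 0},
  {"hand": 20,"x": -100,"y": 0,"z": 0,"yaw": 0},
])

```text
clock: 5.05
eef_pos: [0.4938, -0.2781, 0.1231]
tool_rot: [-0.774, 1.425, 0.755]
force: [-0.7, 0.0, -0.2]
width: 0.023
```

```bash
python3 mv.py .4936 -.2781 .20 -.589;python3 - <<'E'
from h import *
im,*_=grab('wrist','w3');crop(im,130,150,380,340,3,'w3c')
E
```

```text
t 5.05 at [ 0.4938 -0.2781  0.1231] head -0.589 w 0.023 F [-0.7  0.  -0.2] | shift [-76.9  -0.9  -0.1] yaw -0.0 tilt [-1.    -0.013  0.   ]
```

View pics/w3c.png

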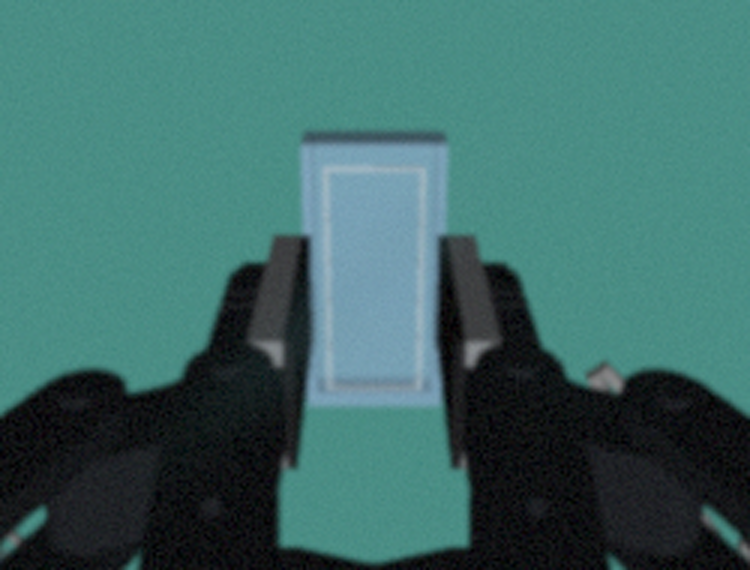

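```bash
python3 - <<'E'
from h import *
from scipy.optimize import least_squares
im,d,T,K,D=load('w3')
g=im[:,255-8:255+8].astype(float).mean((1,2))
rows=np.arange(384);dd=np.gradient(cv2.GaussianBlur(g.reshape(-1,1),(0,0),.8).ravel())
print('mean prof',[(r,round(g[r])) for r in range(190,202)],[(r,round(g[r])) for r in range(278,292)])
C=np.array(eyes.camera_model('wrist')['tool_from_camera'])
def rowsof(y,xb):  # xb = tool x of the lid bottom
    P=[[xb,y+.027,0],[xb-.007,y+.027,0],[xb-.007,y-.027,0]];return proj(P,C,K,D)[:,1]
for xb in(.018,.020,.022):
  for y in(-.002,0,.002):print(xb,y,rowsof(y,xb).round(1))
E
```

```text
mean prof [(190, 116), (191, 116), (192, 112), (193, 102), (194, 88), (195, 81), (196, 86), (197, 108), (198, 135), (199, 151), (200, 154), (201, 154)] [(278, 136), (279, 146), (280, 148), (281, 150), (282, 154), (283, 154), (284, 149), (285, 135), (286, 122), (287, 116), (288, 115), (289, 116), (290, 116), (291, 116)]
0.018 -0.002 [199.3 204.1 290.7]
0.018 0 [195.9 200.5 287.8]
0.018 0.002 [192.4 196.9 284.8]
0.02 -0.002 [198.  202.7 288.4]
0.02 0 [194.6 199.2 285.5]
0.02 0.002 [191.2 195.6 282.6]
0.022 -0.002 [196.7 201.3 286.2]
0.022 0 [193.4 197.8 283.3]
0.022 0.002 [190.  194.3 280.4]
```

```bash
python3 mv.py .48 -.25 .22 -.589;python3 mv.py .44 0 .31 .2;python3 mv.py .503 .243 .30 .83;python3 mv.py .503 .243 .17 .83; python3 - <<'E'
from h import *
im,d,T,K,D=load('w3');C=np.array(eyes.camera_model('wrist')['tool_from_camera']);
g=im.astype(float)
print(proj([[.013,.025,0],[.013,.025,.01275],[.013,.025,-.01275]],C,K,D).round(1))
print(g[202:210,226:286].mean((0,2)).round(0))
E
```

```text
t 5.1 at [ 0.4931 -0.2776  0.1212] head -0.589 w 0.023 F [-0.1  0.  -0.7] | shift [-99.1  25.2  15.7] yaw 0.0 tilt [-1.   -0.01  0.  ]
t 5.1 at [ 0.4931 -0.2776  0.1212] head -0.589 w 0.023 F [-0.1  0.  -0.7] | shift [-190.8  196.4  201.4] yaw -0.789 tilt [-1.   -0.01  0.  ]
t 5.1 at [ 0.4931 -0.2776  0.1212] head -0.589 w 0.023 F [-0.1  0.  -0.7] | shift [-181.6  279.1  438.4] yaw -1.419 tilt [-1.   -0.01  0.  ]
t 5.1 at [ 0.4931 -0.2776  0.1212] head -0.589 w 0.023 F [-0.1  0.  -0.7] | shift [-51.6 280.4 438.4] yaw -1.419 tilt [-1.   -0.01  0.  ]
[[254.6 202.7]
 [278.7 202.7]
 [230.5 202.7]]
[116. 116. 117. 124. 140. 154. 157. 152. 149. 152. 157. 161. 166. 165.
 162. 160. 162. 161. 162. 162. 162. 161. 161. 162. 161. 162. 162. 162.
 160. 159. 158. 158. 159. 159. 157. 158. 159. 157. 159. 158. 157. 157.
 158. 161. 163. 163. 157. 152. 149. 147. 152. 154. 147. 133. 120. 116.
 117. 116. 117. 117.]
```

apply_moves([
  {"hand": 20,"x": -40,"y": 8,"z": 5,"yaw": 0},
  {"hand": 20,"x": -75,"y": 20,"z": 15,"yaw": -0.05},
  {"hand": 20,"x": -110,"y": 40,"z": 35,"yaw": -0.15},
  {"hand": 20,"x": -140,"y": 65,"z": 60,"yaw": -0.25},
  {"hand": 20,"x": -165,"y": 92,"z": 88,"yaw": -0.36},
  {"hand": 20,"x": -185,"y": 120,"z": 117,"yaw": -0.47},
  {"hand": 20,"x": -191,"y": 145,"z": 147,"yaw": -0.58},
  {"hand": 20,"x": -191,"y": 171,"z": 175,"yaw": -0.69},
  {"hand": 20,"x": -191,"y": 196,"z": 201,"yaw": -0.79},
  {"hand": 20,"x": -190,"y": 207,"z": 236,"yaw": -0.88},
  {"hand": 20,"x": -188,"y": 219,"z": 271,"yaw": -0.98},
  {"hand": 20,"x": -186,"y": 231,"z": 306,"yaw": -1.08},
  {"hand": 20,"x": -184,"y": 243,"z": 340,"yaw": -1.18},
  {"hand": 20,"x": -182,"y": 255,"z": 373,"yaw": -1.28},
  {"hand": 20,"x": -182,"y": 267,"z": 405,"yaw": -1.36},
  {"hand": 20,"x": -170,"y": 279,"z": 434,"yaw": -1.419},
  {"hand": 20,"x": -140,"y": 280,"z": 438,"yaw": -1.419},
  {"hand": 20,"x": -100,"y": 280,"z": 438,"yaw": -1.419},
  {"hand": 20,"x": -70,"y": 280,"z": 438,"yaw": -1.419},
  {"hand": 20,"x": -52,"y": 280,"z": 438,"yaw": -1.419},
])

```text
clock: 6.77
eef_pos: [0.5015, 0.242, 0.1655]
tool_rot: [-1.797, 0.701, 1.787]
force: [-0.0, 0.2, -0.7]
width: 0.0224
```

```bash
python3 mv.py .503 .243 .17 .83
```

```text
t 6.7667 at [0.5015 0.242  0.1655] head 0.8305 w 0.0224 F [-0.   0.2 -0.7] | shift [-4.5 -1.8 -0.5] yaw 0.0005 tilt [-1.     0.004 -0.007]
```

```bash
python3 - <<'E'
from h import *
grab('wrist','x')
grab('top','top1')
grab('wrist','x')
im,d,T,K,D=grab('wrist','w4')
for t in('slide','label_end'):
  print(t,[(round(r['p'],2),(np.array(r['rect'])*[512,384,512,384]).round(0)) for r in eyes.recognise(t,'wrist')[:3]])
u=proj([.463,.199,.013],T,K,D)[0];print(u)
a,b=u.astype(int);crop(im,a-65,b-60,a+65,b+60,5,'w4c')
E
python3 mv.py .503 .243 .17 .83
```

```text
slide [(0.76, array([245.,  75.,  30.,  82.]))]
label_end [(0.56, array([246.,  76.,  31.,  81.]))]
[255.50228701 115.75738751]
t 7.0667 at [0.5037 0.2426 0.1719] head 0.8299 w 0.0231 F [-0.1 -0.1 -0.4] | shift [1.9 0.2 0.8] yaw -0.0001 tilt [-1.    -0.004 -0.011]
```

View pics/w4.png

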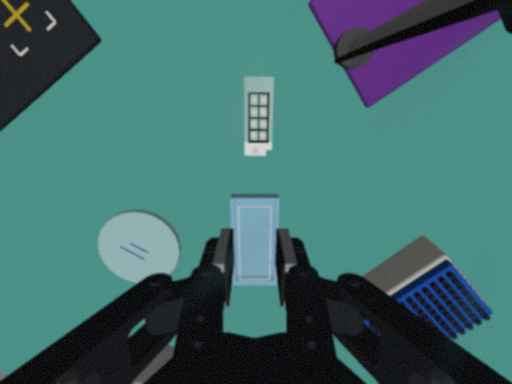

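View pics/w4c.png

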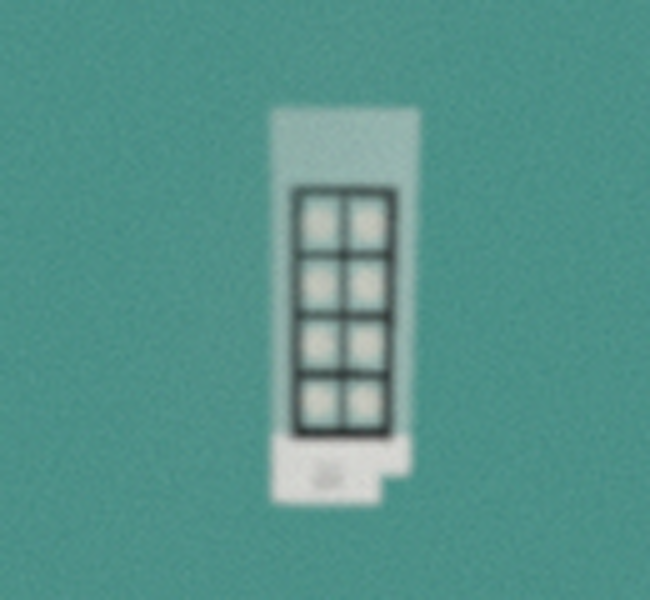

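```bash
cat > sfit.py <<'E'
from fit import *
from scipy.optimize import least_squares
def sfit(tag,pts,org,k,p0):
    # pts: list of (crop u, crop v, slide x, y, z mm)
    im,d,T,K,D=load(tag);q=np.array(pts,float);uv=(q[:,:2]+.5)/k-.5+np.array(org)
    def W(p):
        c,s=np.cos(p[2]),np.sin(p[2]);a=q[:,2:]/1000;return np.c_[p[0]+c*a[:,0]-s*a[:,1],p[1]+s*a[:,0]+c*a[:,1],a[:,2]]
    r=least_squares(lambda p:(proj(W(p),T,K,D)-uv).ravel(),p0,x_scale=[.01,.01,.1])
    p=r.x;print('slide',p.round(4),'res px',r.fun.reshape(-1,2).round(2).tolist(),'tool(z=.008)',totool([p[0],p[1],.008],T).round(4));return p
E
python3 - <<'E'
from sfit import *
u=np.array([255.50228701,115.75738751]).astype(int)
pts=[(271,107,-38,-14,5),(420,107,-38,14,5),(271,504,38,-14,5),(381,504,38,8,5),(412,475,32,14,5),(381,475,32,8,5)]
sfit('w4',pts,u-[65,60],5,(.463,.199,.83))
im,d,T,K,D=load('w4')
print('z depth slide white',dep([[252,151],[250,150],[258,150]],d,T,K,D)[:,2],'bench',dep([[230,120],[290,120]],d,T,K,D)[:,2])
E
```

```text
slide [0.4625 0.2026 0.8253] res px [[0.21, 0.43], [-0.2, 0.58], [0.66, -0.47], [-0.16, -0.32], [-0.44, -0.2], [-0.06, -0.24]] tool(z=.008) [0.161  0.056  0.0041]
z depth slide white [0.00658545 0.0069693  0.00672984] bench [0.29633648 0.00103939]
```

```bash
python3 mv.py .4629 .2030 .10 .8253;python3 mv.py .4629 .2030 .045 .8253
```

```text
t 7.0667 at [0.5037 0.2426 0.1719] head 0.8299 w 0.0231 F [-0.1 -0.1 -0.4] | shift [71.7 57.   4.2] yaw 0.0046 tilt [-1.    -0.004 -0.011]
t 7.0667 at [0.5037 0.2426 0.1719] head 0.8299 w 0.0231 F [-0.1 -0.1 -0.4] | shift [126.7  57.2   4.8] yaw 0.0046 tilt [-1.    -0.004 -0.011]
```

apply_moves([
  {"hand": 20,"x": 10,"y": 20,"z": 2,"yaw": 0.005},
  {"hand": 20,"x": 35,"y": 40,"z": 4,"yaw": 0.005},
  {"hand": 20,"x": 70,"y": 57,"z": 4,"yaw": 0.005},
  {"hand": 20,"x": 95,"y": 57,"z": 5,"yaw": 0.005},
  {"hand": 20,"x": 115,"y": 57,"z": 5,"yaw": 0.005},
  {"hand": 20,"x": 126,"y": 57,"z": 5,"yaw": 0.005},
  {"hand": 20,"x": 126,"y": 57,"z": 5,"yaw": 0.005},
  {"hand": 20,"x": 126,"y": 57,"z": 5,"yaw": 0.005},
  {"hand": 20,"x": 126,"y": 57,"z": 5,"yaw": 0.005},
  {"hand": 20,"x": 126,"y": 57,"z": 5,"yaw": 0.005},
])

```text
clock: 7.9
eef_pos: [0.4637, 0.2037, 0.0471]
tool_rot: [-1.798, 0.697, 1.773]
force: [0.1, 0.6, 0.3]
width: 0.0229
```

```bash
python3 - <<'E'
from h import *
im,d,T,K,D=grab('wrist','w5')
crop(im,190,160,320,310,4,'w5c')
E
python3 mv.py .4629 .2030 .045 .8253
```

```text
t 7.95 at [0.4635 0.2036 0.0469] head 0.825 w 0.0233 F [ 0.3 -0.1 -0.4] | shift [1.9 0.9 0.1] yaw -0.0003 tilt [-1.    -0.006 -0.012]
```

View pics/w5c.png

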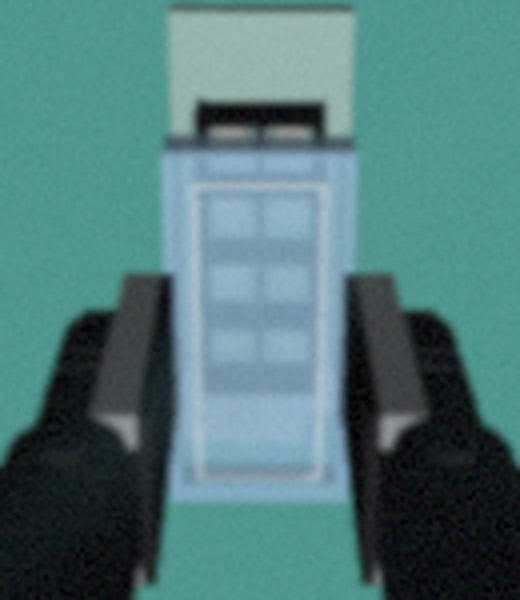

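```bash
python3 - <<'E'
from sfit import *
p=sfit('w5',[(169,12,-38,-14,5),(354,12,-38,14,5),(197,103,-24,-10,5),(326,103,-24,10,5)],(190,160),4,(.463,.203,.825))
im,d,T,K,D=load('w5');C=np.array(eyes.camera_model('wrist')['tool_from_camera'])
g=im[:,235:255].astype(float).mean((1,2));print([(r,round(g[r])) for r in range(190,202)],[(r,round(g[r])) for r in range(278,290)])
for y in(-.001,0,.001,.002):print(y,proj([[.02,y+.027,0],[.013,y+.027,0],[.013,y-.027,0]],C,K,D)[:,1].round(1))
W=T@np.linalg.inv(C);print('lid ctr world for y=0.0006', (W@[.0198,.0006,0,1])[:3].round(4))
E
```

```text
slide [0.4627 0.203  0.8284] res px [[0.12, 0.46], [-0.15, 0.47], [0.14, -0.51], [-0.11, -0.48]] tool(z=.008) [0.0391 0.0014 0.0007]
[(190, 54), (191, 82), (192, 109), (193, 115), (194, 101), (195, 90), (196, 93), (197, 117), (198, 146), (199, 164), (200, 168), (201, 168)] [(278, 149), (279, 154), (280, 156), (281, 159), (282, 164), (283, 163), (284, 158), (285, 144), (286, 129), (287, 124), (288, 123), (289, 124)]
-0.001 [196.4 201.1 287. ]
0 [194.7 199.3 285.5]
0.001 [193.  197.5 284.1]
0.002 [191.3 195.7 282.6]
lid ctr world for y=0.0006 [0.4635 0.2032 0.0273]
```

apply_moves([
  {"hand": 20,"x": 3,"y": 0.8,"z": 0.6,"yaw": -0.002},
  {"hand": 20,"x": 6,"y": 0.8,"z": 0.6,"yaw": -0.002},
  {"hand": 20,"x": 9,"y": 0.8,"z": 0.6,"yaw": -0.002},
  {"hand": 20,"x": 12,"y": 0.8,"z": 0.6,"yaw": -0.002},
  {"hand": 20,"x": 15,"y": 0.8,"z": 0.6,"yaw": -0.002},
  {"hand": 20,"x": 17,"y": 0.8,"z": 0.6,"yaw": -0.002},
  {"hand": 20,"x": 18.5,"y": 0.8,"z": 0.6,"yaw": -0.002},
  {"hand": 20,"x": 18.5,"y": 0.8,"z": 0.6,"yaw": -0.002},
  {"hand": 20,"x": 18.5,"y": 0.8,"z": 0.6,"yaw": -0.002},
  {"hand": 20,"x": 18.5,"y": 0.8,"z": 0.6,"yaw": -0.002},
])

```text
clock: 8.78
eef_pos: [0.4628, 0.2034, 0.0284]
tool_rot: [-1.799, 0.696, 1.774]
force: [-1.9, -0.6, 2.4]
width: 0.0231
```

```bash
python3 - <<'E'
from h import *
im,d,T,K,D=grab('wrist','w6')
crop(im,190,160,320,310,4,'w6c')
E
python3 mv.py .4627 .2030 .0275 .828
```

```text
t 8.8333 at [0.4627 0.2034 0.0284] head 0.827 w 0.0229 F [-1.6 -0.4  2.5] | shift [ 0.9  0.3 -0.2] yaw -0.001 tilt [-1.    -0.005 -0.012]
```

View pics/w6c.png

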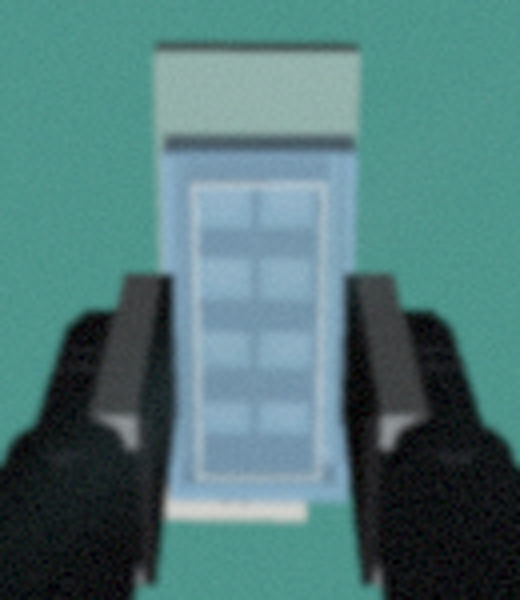

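apply_moves([
  {"hand": 20,"x": 0.5,"y": 0,"z": -0.4,"yaw": 0},
  {"hand": 20,"x": 0.5,"y": 0,"z": -0.4,"yaw": 0},
  {"hand": 30,"x": 0.5,"y": 0,"z": -0.4,"yaw": 0},
  {"hand": 40,"x": 0.5,"y": 0,"z": -0.4,"yaw": 0},
  {"hand": 44,"x": 0.5,"y": 0,"z": -0.4,"yaw": 0},
  {"hand": 44,"x": 0.5,"y": 0,"z": -0.4,"yaw": 0},
  {"hand": 44,"x": 0.5,"y": 0,"z": -0.4,"yaw": 0},
  {"hand": 44,"x": 0.5,"y": 0,"z": -0.4,"yaw": 0},
  {"hand": 44,"x": 0.5,"y": 0,"z": -0.4,"yaw": 0},
])

```text
clock: 9.58
eef_pos: [0.4631, 0.2031, 0.0279]
tool_rot: [-1.799, 0.696, 1.774]
force: [0.4, 0.6, 1.0]
width: 0.0439
```

```bash
python3 - <<'E'
from h import *
im,d,T,K,D=grab('wrist','w7')
crop(im,180,150,330,310,4,'w7c')
im,d,T,K,D=grab('side','s7')
E
python3 mv.py .4627 .2030 .0190 .828
```

```text
t 9.6833 at [0.463  0.2031 0.0279] head 0.827 w 0.044 F [ 0.2  0.2 -0.3] | shift [8.9 0.4 0.3] yaw -0.001 tilt [-1.    -0.005 -0.012]
```

View pics/w7c.png

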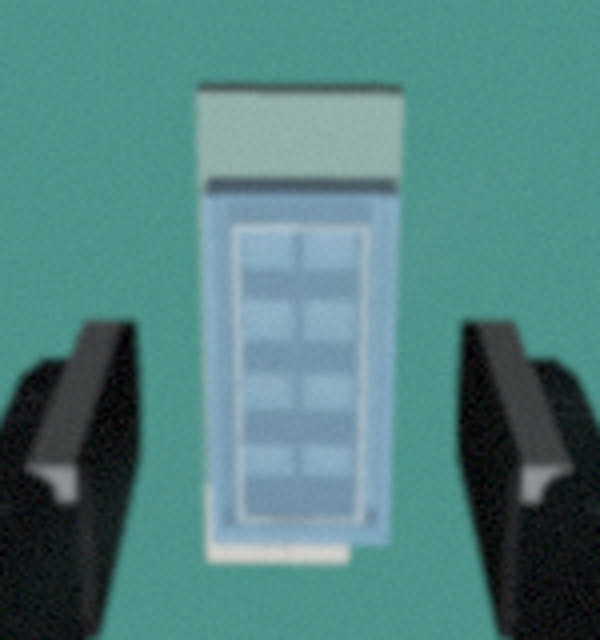

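```bash
python3 - <<'E'
from sfit import *
p=sfit('w7',[(197,93,-38,-14,5),(403,93,-38,14,5),(206,561,38,-14,5),(350,561,38,8,5)],(180,150),4,(.463,.203,.825))
im,d,T,K,D=load('w7')
c,s=np.cos(p[2]),np.sin(p[2])
for z in(8,10):
  a=np.array([[-27,-12.75,z],[-27,12.75,z],[-27,-12.75,z+7],[-27,12.75,z+7],[27,-12.75,z+7],[27,12.75,z+7]])/1000
  P=np.c_[p[0]+c*a[:,0]-s*a[:,1],p[1]+s*a[:,0]+c*a[:,1],a[:,2]]
  print(z,((proj(P,T,K,D)-[180,150]+.5)*4-.5).round(0).tolist())
E
```

```text
slide [0.4629 0.2028 0.8232] res px [[0.04, 0.29], [-0.2, 0.67], [0.64, -0.85], [-0.45, -0.46]] tool(z=.008) [0.0199 0.0004 0.0001]
8 [[206.0, 177.0], [392.0, 179.0], [201.0, 196.0], [396.0, 197.0], [210.0, 540.0], [384.0, 542.0]]
10 [[205.0, 182.0], [393.0, 184.0], [200.0, 201.0], [397.0, 203.0], [208.0, 549.0], [385.0, 551.0]]
```

apply_moves([
  {"hand": 38,"x": 4,"y": 0.4,"z": 0.2,"yaw": 0.003},
  {"hand": 38,"x": 9.3,"y": 0.4,"z": 0.2,"yaw": 0.003},
  {"hand": 38,"x": 9.3,"y": 0.4,"z": 0.2,"yaw": 0.003},
  {"hand": 38,"x": 9.3,"y": 0.4,"z": 0.2,"yaw": 0.003},
  {"hand": 38,"x": 9.3,"y": 0.4,"z": 0.2,"yaw": 0.003},
  {"hand": 20,"x": 9.3,"y": 0.4,"z": 0.2,"yaw": 0.003},
  {"hand": 20,"x": 9.3,"y": 0.4,"z": 0.2,"yaw": 0.003},
  {"hand": 20,"x": 9.3,"y": 0.4,"z": 0.2,"yaw": 0.003},
  {"hand": 20,"x": 9.3,"y": 0.4,"z": 0.2,"yaw": 0.003},
  {"hand": 20,"x": 9.3,"y": 0.4,"z": 0.2,"yaw": 0.003},
  {"hand": 20,"x": 9.3,"y": 0.4,"z": 0.2,"yaw": 0.003},
])

```text
clock: 10.6
eef_pos: [0.4628, 0.203, 0.019]
tool_rot: [-1.797, 0.698, 1.772]
force: [-1.7, -0.3, 5.7]
width: 0.0251
```

```bash
python3 - <<'E'
from h import *
im,d,T,K,D=grab('wrist','w8')
crop(im,180,150,330,310,4,'w8c')
E
python3 mv.py .4627 .2030 .060 .824
```

```text
t 10.65 at [0.4628 0.203  0.019 ] head 0.824 w 0.025 F [-2.  -0.7  5.9] | shift [-41.   -0.2  -0.4] yaw -0.0 tilt [-1.    -0.006 -0.012]
```

View pics/w8c.png

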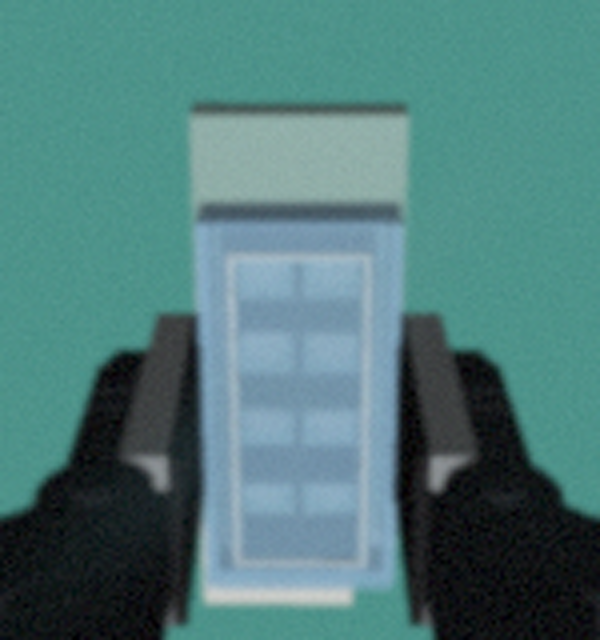

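apply_moves([
  {"hand": 20,"x": -3,"y": 0,"z": 0,"yaw": 0},
  {"hand": 20,"x": -8,"y": 0,"z": 0,"yaw": 0},
  {"hand": 20,"x": -16,"y": 0,"z": 0,"yaw": 0},
  {"hand": 20,"x": -26,"y": 0,"z": 0,"yaw": 0},
  {"hand": 20,"x": -36,"y": 0,"z": 0,"yaw": 0},
  {"hand": 20,"x": -45,"y": 0,"z": 0,"yaw": 0},
  {"hand": 20,"x": -50,"y": 0,"z": 0,"yaw": 0},
  {"hand": 20,"x": -50,"y": 0,"z": 0,"yaw": 0},
  {"hand": 20,"x": -50,"y": 0,"z": 0,"yaw": 0},
  {"hand": 20,"x": -50,"y": 0,"z": 0,"yaw": 0},
  {"hand": 20,"x": -50,"y": 0,"z": 0,"yaw": 0},
])

```text
clock: 11.57
eef_pos: [0.4619, 0.2031, 0.0685]
tool_rot: [-1.797, 0.699, 1.773]
force: [-0.3, -0.2, -0.9]
width: 0.0252
```

```bash
python3 - <<'E'
from h import *
im,d,T,K,D=grab('wrist','w9')
crop(im,180,150,330,310,4,'w9c')
im,d,T,K,D=grab('side','s9')
a,b=proj([.463,.203,.06],T,K,D)[0].astype(int);crop(im,a-60,b-60,a+60,b+60,6,'s9c')
E
python3 mv.py .4627 .2030 .060 .824
```

```text
t 11.6667 at [0.462  0.2031 0.0686] head 0.824 w 0.0248 F [-0.6 -0.3 -0.2] | shift [ 8.6 -0.4 -0.5] yaw -0.0 tilt [-1.    -0.005 -0.011]
```

View pics/w9c.png

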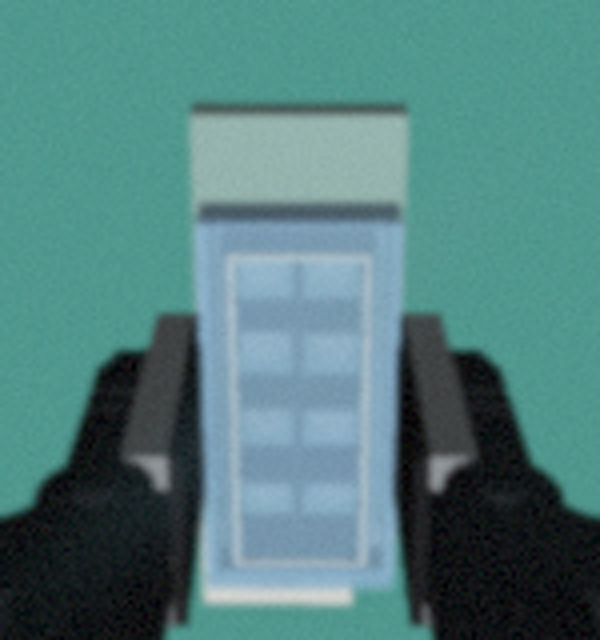

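View pics/s9c.png

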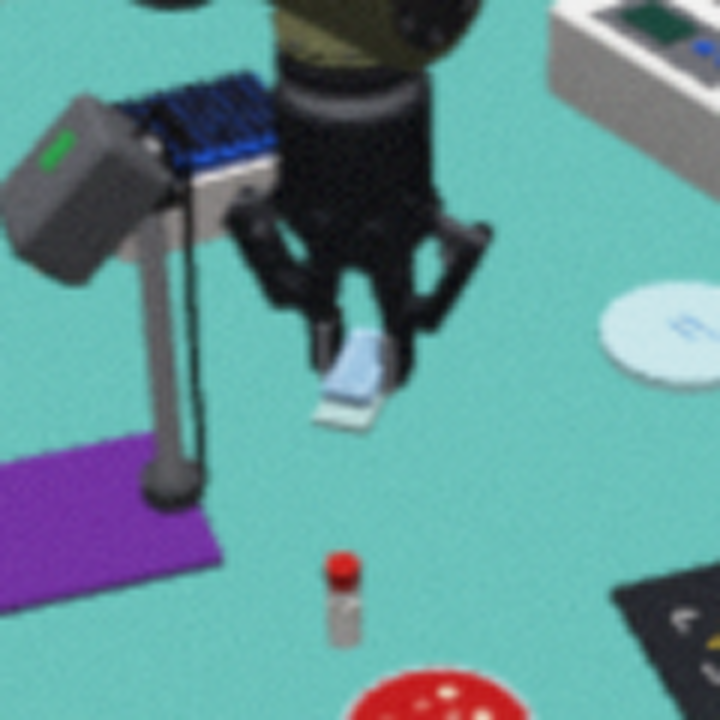

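```bash
python3 - <<'E'
from h import *
t=load('top0');V=t[2:]
def T1(x,y):return (150+(x+.5)/3-.5,80+(y+.5)/3-.5)
print('purple head corners',onz([T1(140,455),T1(207,455),T1(193,548),T1(137,545)],.22,*V).round(3))
w=load('w4');print('cross wrist',onz([(16.5,14)],.008,*w[2:]).round(4))
E
python3 mv.py .470 .190 .112 .7;python3 mv.py .5287 -.0012 .112 -.12
```

```text
purple head corners [[0.374 0.241 0.22 ]
 [0.376 0.183 0.22 ]
 [0.296 0.193 0.22 ]
 [0.297 0.241 0.22 ]]
cross wrist [[ 0.5605 -0.0056  0.008 ]]
t 11.6667 at [0.462  0.2031 0.0686] head 0.824 w 0.0248 F [-0.6 -0.3 -0.2] | shift [-43.3   3.9 -15.2] yaw 0.124 tilt [-1.    -0.005 -0.011]
t 11.6667 at [0.462  0.2031 0.0686] head 0.824 w 0.0248 F [-0.6 -0.3 -0.2] | shift [ -41.8  104.4 -188.2] yaw 0.944 tilt [-1.    -0.005 -0.011]
```

apply_moves([
  {"hand": 20,"x": -12,"y": 3,"z": -5,"yaw": 0},
  {"hand": 20,"x": -28,"y": 8,"z": -15,"yaw": 0},
  {"hand": 20,"x": -42,"y": 16,"z": -30,"yaw": 0},
  {"hand": 20,"x": -42,"y": 26,"z": -48,"yaw": 0.03},
  {"hand": 20,"x": -42,"y": 37,"z": -68,"yaw": 0.09},
  {"hand": 20,"x": -42,"y": 49,"z": -88,"yaw": 0.17},
  {"hand": 20,"x": -42,"y": 60,"z": -108,"yaw": 0.26},
  {"hand": 20,"x": -42,"y": 71,"z": -128,"yaw": 0.36},
  {"hand": 20,"x": -42,"y": 82,"z": -148,"yaw": 0.46},
  {"hand": 20,"x": -42,"y": 91,"z": -165,"yaw": 0.56},
  {"hand": 20,"x": -42,"y": 98,"z": -177,"yaw": 0.66},
  {"hand": 20,"x": -42,"y": 102,"z": -184,"yaw": 0.75},
  {"hand": 20,"x": -42,"y": 104,"z": -188,"yaw": 0.83},
  {"hand": 20,"x": -42,"y": 104,"z": -188,"yaw": 0.9},
  {"hand": 20,"x": -42,"y": 104,"z": -188,"yaw": 0.944},
  {"hand": 20,"x": -42,"y": 104,"z": -188,"yaw": 0.944},
  {"hand": 20,"x": -42,"y": 104,"z": -188,"yaw": 0.944},
  {"hand": 20,"x": -42,"y": 104,"z": -188,"yaw": 0.944},
  {"hand": 20,"x": -42,"y": 104,"z": -188,"yaw": 0.944},
  {"hand": 20,"x": -42,"y": 104,"z": -188,"yaw": 0.944},
])

```text
clock: 13.33
eef_pos: [0.5288, -0.0008, 0.1124]
tool_rot: [-1.129, 1.257, 1.111]
force: [0.3, -0.5, -0.7]
width: 0.0249
```

```bash
python3 - <<'E'
from h import *
for i in range(3): grab('wrist','x')
im,d,T,K,D=grab('wrist','w10')
crop(im,60,80,460,384,2,'w10c')
im,d,T,K,D=grab('side','s10')
a,b=proj([.53,0,.1],T,K,D)[0].astype(int);crop(im,a-60,b-60,a+60,b+60,6,'s10c')
im,d,T,K,D=grab('top','t10')
E
python3 mv.py .5287 -.0012 .112 -.12
```

```text
t 13.6333 at [ 0.5288 -0.0008  0.1122] head -0.1198 w 0.0246 F [-0.  -0.2 -0.7] | shift [ 0.2  0.1 -0.5] yaw 0.0002 tilt [-1.    -0.012 -0.003]
```

View pics/w10c.png

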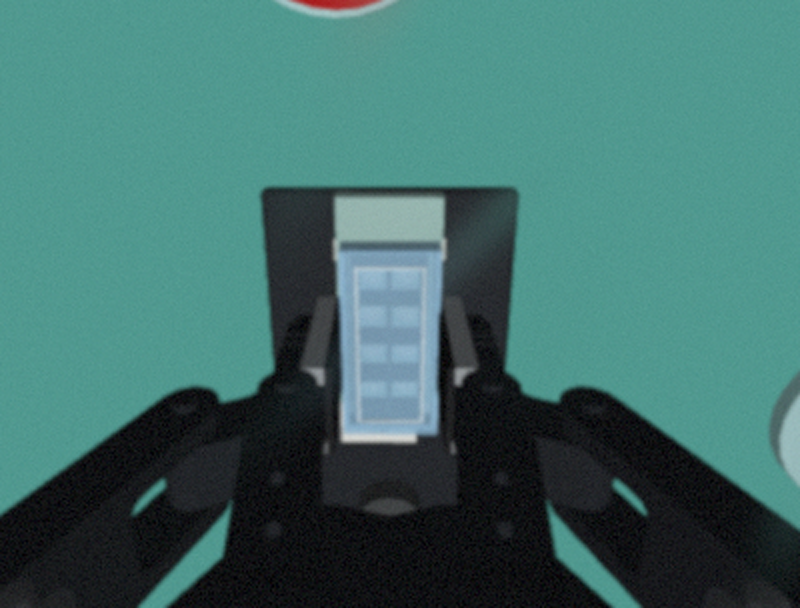

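View pics/s10c.png

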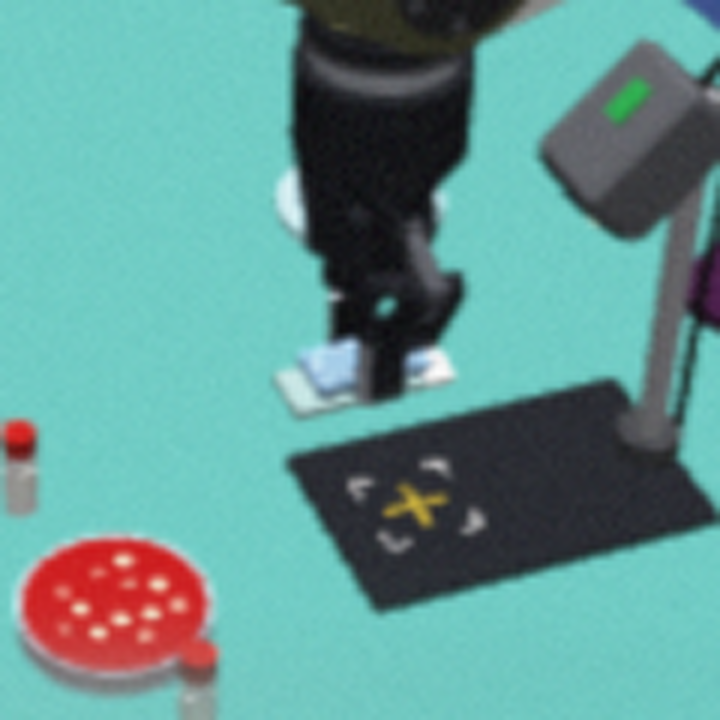

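View pics/t10.png

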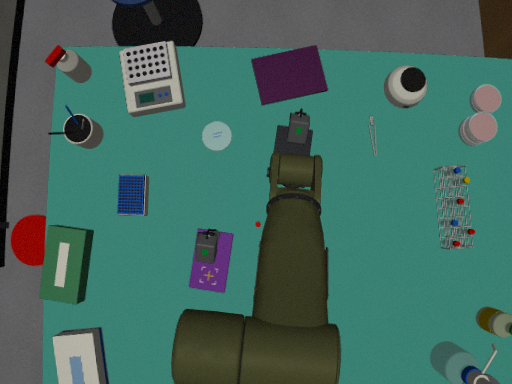

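```bash
python3 - <<'E'
from h import *
im,d,T,K,D=load('s10')
a,b=proj([.53,0,.1],T,K,D)[0].astype(int)
print(((proj([[.5605,-.0048,.098],[.5605,-.0048,.008],[.497,.003,.098]],T,K,D)-[a-60,b-60]+.5)*6-.5).round(0))
# wrist: slide corners at z=.098
w=load('w10');pt=lambda u,v:((u+.5)/2-.5+60,(v+.5)/2-.5+80)
q=onz([pt(334,197),pt(445,197),pt(342,441),pt(416,441)],.098,*w[2:]);print(q.round(4))
pl=(q[0]+q[1])/2;h=-.12;ux=np.array([np.cos(h),np.sin(h),0]);print('label from plain edge',pl+.07*ux,'label from front edge, x',q[2]-.006*ux+.014*np.array([-ux[1],ux[0],0]))
e=q[2]-q[0];print('yaw',np.arctan2(e[1],e[0]))
b=onz([pt(263,190),pt(517,190)],.008,*w[2:]);e=b[0]-b[1];print('base front edge',b.round(4),'reader yaw',np.arctan2(e[1],e[0])-np.pi/2, 'or',np.arctan2(-e[1],-e[0])-np.pi/2)
E
```

```text
[[429. 356.]
 [415. 503.]
 [298. 387.]]
[[ 0.4892 -0.0104  0.098 ]
 [ 0.4926  0.018   0.098 ]
 [ 0.5659 -0.0196  0.098 ]
 [ 0.5685  0.0026  0.098 ]]
label from plain edge [ 0.56042451 -0.00457744  0.098     ] label from front edge, x [ 0.56157864 -0.00493971  0.098     ]
yaw -0.118480080131656
base front edge [[ 0.5098 -0.0523  0.008 ]
 [ 0.5225  0.0541  0.008 ]] reader yaw -3.260003803750913 or -0.1184111501611198
```

```bash
python3 - <<'E'
from h import *
s=bot.observe();print(s['clock'],np.abs(s['qd']).max(),s['width']);print(ticket.sign_off())
E
```

```text
13.6333 0.0015558490177376106 0.024597936207475433
the job is handed in; nothing more can be done
None
```

The lid is on the slide, and the arm is holding the lidded slide by its base at the read spot. I handed the job in at 13.6 s of the 59 s, but got no verdict back.

**What I did:** I gripped the lid across its short side, lowered it over the wells and let it go. I found the frosted end by its notch, gripped the slide's base at 28 mm and lifted it. I then carried it to the black reader, frosted end foremost.

**Last checks:**

| Check | Measured | Target |
|---|---|---|
| Frosted end, horizontal (m) | about (0.561, -0.005) | cross at (0.5605, -0.005) |
| Frosted end, height (from arm position) | about 98 mm above the bench | 98 mm |
| Slide direction | -0.118 rad | reader at -0.118 rad |
| Tool tilt | about 0.012 rad | 0.17 rad allowed |
| Fastest joint speed | under 0.002 rad/s | at rest |

- **Lid:** it looked seated and level in the last wrist picture. I didn't measure it again there; after release it was about 0.5–0.8 mm off centre sideways.
- **Bystanders:** the dish, both vials, the dish lid, forceps and tip box looked undisturbed wherever they showed in the last pictures. I did not measure them.

**What disagreed:** the jaw opening read 2–3 mm less than the true width for both the lid and the slide. The readings still differed by 2 mm between the two, so the grip is on the base, not the lid. Depth heights read about 1.5 mm high, including on the bare bench.

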